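# Spacer and washer onto the tube rotator's spindle

## Task

The tube rotator in the microscopy lab is being put back together. Slide the spacer sleeve onto its upright spindle, right down onto the seat, and then lay the large-bored flat washer over the spindle on top of the spacer, ready for the retaining knob, which I will fit later.

Things in the scene. Friction and masses are not known exactly. Their poses are not given: they have to be found in the camera images.
- spacer_mid (a point): Spacer sleeve, aluminium: a short tube 24 mm tall, 46 mm outside diameter, 32 mm bore right through, standing on its end on the bench. The point is its centre, on the bore axis, 12 mm above its underside; z runs along the bore. The parts by the rotator lie at least 110 mm apart.
- washer_mid (a point): Flat steel washer 8 mm thick, 60 mm outside diameter, 32 mm bore, lying flat on the bench. The point is its centre, in the middle of the bore, 4 mm above its underside; z along the bore. Not to be mixed up with a steel disc of the same outside size that has only a 6 mm hole. The black stepped knob, 36 mm across, is the retaining knob.
- spindle_seat (a point): Fixed steel spindle of the tube rotator (white box 140 x 120 mm, 40 mm high). The point is on the spindle axis on the top face of the grey round seat (68 mm across), 45 mm above the bench; z up. The shaft stands 55 mm above the seat: 24 mm diameter for 34 mm, then tapering to 8 mm at its top. Seated, the centres are 12 mm (spacer) and 28 mm (washer) above this point.
Things that resemble listed ones, but are neither listed nor needed, are in the scene too. What is shaped like the part that bears washer_mid but orange is not meant.

How it is judged:
By the outcome, as a careful person would: the job done as asked, in the order asked, and still so for the second after the job is handed in, with the robot touching nothing.
It also fails if it takes over 58 s, if anything falls off the work surface, if the arm or the gripper's body presses on something with over 40 N, if the wrist force passes 120 N, or if a joint passes its speed limit or range.

## Robot

A 7-joint arm with a two-finger parallel gripper is mounted at the origin on the work surface. World frame = base frame: x ahead of the robot, y to its left, z up, the work surface at z = 0. Lengths are in m, angles in degrees, forces in N, time in s.
With the tool pointing down it reaches from about 0.4 to 0.85 m from the base axis. Payload 10.4 kg.
Tool frame: the origin (TCP) lies at the very end of the fingers, on their centre line; the grasp point (between the pads) lies 19 mm behind it; x points along the fingers, z is the direction in which the jaws open and shut, and the axes are right-handed (so a half turn about x gives the same grasp; the last joint's range is limited). The gripper opens to 87 mm and grips with 3 to 60 N. Pads are 19 mm wide; open, the fingers measure 117 mm over their backs; the gripper's body (75 mm by 190 mm) begins 51 mm behind the grasp point.
Start: joints at [-71.941, 19.034, -3.707, 83.658, 1.238, 77.344, -5.071], TCP at [0.207, 0.59, 0.223] pointing down, gripper open.
Joint ranges: [-148.97, 148.97], [-28.65, 121.19], [-84.17, 76.75], [9.2, 138.47], [-72.65, 252.65], [3.7, 117.97], [-149.18, 149.18]. Speed limits (degrees/s): [127.2, 127.2, 159.86, 159.86, 180, 180, 180].

## Interface

Orientations are given as a 3x3 rotation matrix whose columns are the frame's x, y, z axes.
In Python, from bench import bot gives the robot as it stands. Calls block until the motion is done:
- bot.move_pose(position, orientation): joint-space move of the TCP to a pose.
- bot.movel(position, orientation=None, velocity=0.15, guard=None): straight line of the TCP; orientation=None keeps the orientation; velocity is the mean speed in m/s. With guard (N) it stops when the force on the tool has changed by that much, and returns True; else False.
- bot.goto_joints(angles): joint-space move.
- bot.command_gripper(opening): finger opening in m; the grip force is fixed at half the most; returns when the fingers have stopped.
- bot.sleep(seconds).
- bot.ik(position, orientation): joint angles nearest the present ones, or None.
- bot.get_state(): the state.
- bot.read_camera(name): name is "scene" or "top" or "wrist"; returns (picture, depth): 420x560x3 uint8, red, green, blue; 420x560 float32, m along the optical axis (not along the pixel's ray), 0 where there is no reading.
- bot.camera_params(name): a dict with "intrinsics" (3x3 intrinsics, pixels), "rvec" (rotation vector, rad) and "tvec" (3), from world to camera coordinates, as OpenCV has them. Camera axes: x right, y down, z forward; pixel columns grow to the right and rows downward; lengths in m; the calibration is good to about 2 mm. A picture is of the moment at which its call begins: read the wrist's pose just before it. camera_params takes no time and is no camera call; for the wrist camera it gives the pose at the moment of the call.
A pose or a line that the arm cannot do raises bot.MotionError and nothing moves.
- bot.sign_off(): hands the job in, once; it reports no verdict.
The state is a dict: "t": time; "q": joint angles; "dq": joint speeds; "effort": joint torques, N m; "eef_pos": TCP position; "tcp_rot": TCP orientation; "ft_force": force on the tool from outside, world axes, zero at the start; "moment": the same for the moment, N m; "width": finger opening in m.
Only numpy, scipy, OpenCV 4.12 (cv2) and the standard library are available. Lean on these libraries where they do the work, as an engineer would, in place of code of your own. Each camera call takes 0.05 s, during which the arm holds its last target. There are 200 camera calls.

## Working session

There is one attempt and no reset: what is moved stays moved. The work goes in short steps, each a Python script; the robot and the scene stay as the last script left them, time stands still between calls to the robot, and variables do not carry over. Pictures are saved under pics/ and viewed, about 8 in all and at most 12, crops included, and the job is handed in when it is done.

```bash
mkdir -p pics; cat > h.py <<'E'
from bench import bot
import numpy as np, cv2
def snap(n,f):
    p=bot.camera_params(n); im,d=bot.read_camera(n)
    np.savez(f'pics/{f}.npz',im=im,d=d,K=p['intrinsics'],r=p['rvec'],t=p['tvec'])
    return im,d
def save(im,f): cv2.imwrite(f'pics/{f}.png',im[...,::-1])
def cloud(f):
    z=np.load(f'pics/{f}.npz'); K=np.array(z['K']);R=cv2.Rodrigues(np.array(z['r'],float))[0];t=np.array(z['t']).reshape(3)
    d=z['d'];v,u=np.mgrid[:d.shape[0],:d.shape[1]]
    c=np.stack([(u-K[0,2])/K[0,0]*d,(v-K[1,2])/K[1,1]*d,d],-1)
    w=(c-t)@R; w[d==0]=np.nan
    return z['im'],w
E
python3 - <<'E'
from h import *
a,_=snap('scene','s0');b,_=snap('top','t0')
save(a,'s0');save(b,'t0')
print(bot.get_state()['t'])
E
```

```text
0.1
```

View pics/t0.png

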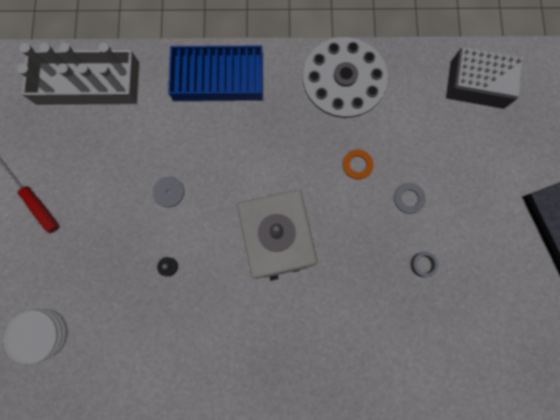

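View pics/s0.png

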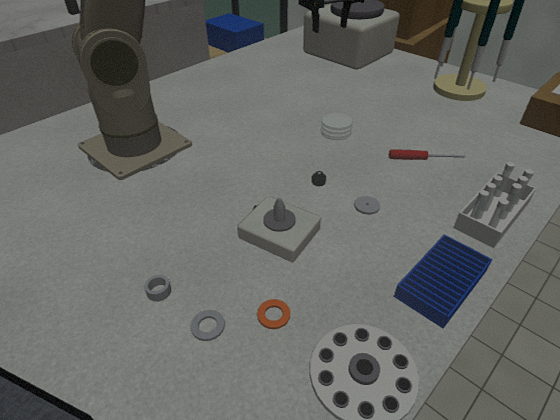

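Top view: the grey ring with a large bore at (409,198) is the washer. It could be confused with the small-holed disc (168,192) and the orange ring (358,164). The tube at (424,264) is the spacer, the knob is at (168,267) and the spindle at (277,232). Next I'll measure them and make a close crop.

```bash
python3 - <<'E'
from h import *
im,w=cloud('t0')
def fit(u,v,r,zlo,zhi):
    p=w[v-r:v+r+1,u-r:u+r+1].reshape(-1,3); p=p[(p[:,2]>zlo)&(p[:,2]<zhi)]
    c,rad=cv2.minEnclosingCircle(p[:,:2].astype(np.float32))
    print((u,v),len(p),'mec',np.round(c,4),round(rad,4),'mean',p.mean(0).round(4),'zmed',np.median(p[:,2]).round(4))
bench=w[300:340,250:350,2];print('bench',np.nanmedian(bench))
fit(409,198,22,.004,.02);fit(424,264,20,.018,.035);fit(277,232,26,.043,.049);fit(277,232,12,.085,.12);fit(277,232,14,.06,.12)
fit(168,192,20,.004,.02)
c=cv2.resize(im[130:290,140:450],None,fx=2.5,fy=2.5,interpolation=cv2.INTER_CUBIC)
save(cv2.convertScaleAbs(c,alpha=1.6),'c0')
s,ws=cloud('s0')
w=ws
print('scene');fit(208,324,26,.005,.02);fit(158,287,22,.019,.035);fit(279,213,30,.06,.12)
fit(279,220,30,.043,.049)
print(bot.get_state()['tcp_rot'])
E
```

```text
bench -0.0006755341023556262
(409, 198) 550 mec [ 0.6084 -0.2291] 0.0302 mean [ 0.608  -0.2286  0.0073] zmed 0.0073
(424, 264) 283 mec [ 0.4826 -0.2455] 0.0235 mean [ 0.4828 -0.2448  0.0228] zmed 0.023
(277, 232) 854 mec [0.5406 0.0238] 0.034 mean [0.5397 0.0238 0.0446] zmed 0.0446
(277, 232) 93 mec [0.5404 0.0236] 0.0096 mean [0.5394 0.0239 0.093 ] zmed 0.0919
(277, 232) 163 mec [0.5405 0.0236] 0.012 mean [0.5385 0.0236 0.0872] zmed 0.0869
(168, 192) 751 mec [0.6254 0.2293] 0.03 mean [0.6248 0.2288 0.0075] zmed 0.0075
scene
(208, 324) 592 mec [ 0.6071 -0.2293] 0.0308 mean [ 0.6087 -0.2301  0.0078] zmed 0.0079
(158, 287) 246 mec [ 0.4816 -0.2455] 0.0236 mean [ 0.4834 -0.246   0.0232] zmed 0.0233
(279, 213) 187 mec [0.5408 0.0223] 0.0123 mean [0.5441 0.0192 0.0801] zmed 0.0806
(279, 220) 432 mec [0.5421 0.0243] 0.0379 mean [0.544  0.0192 0.0451] zmed 0.045
[[-3.56201306e-04 -9.43506457e-01  3.31353949e-01]
 [-1.20008494e-03  3.31354135e-01  9.43505695e-01]
 [-9.99999216e-01 -6.15749236e-05 -1.25031666e-03]]
```

View pics/c0.png

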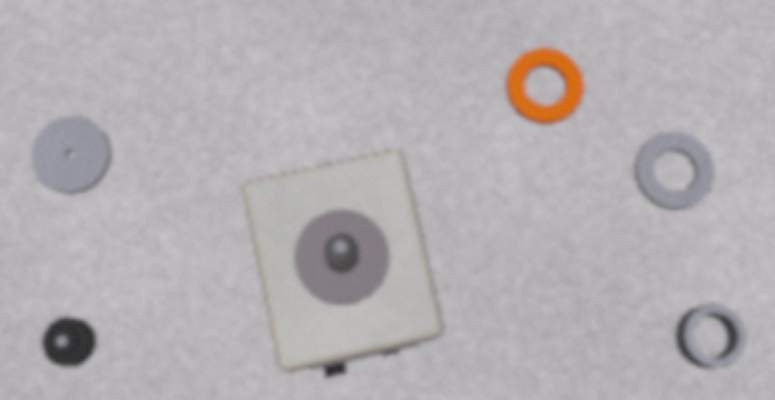

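The crop confirms the choice: the large-bored grey washer is at crop (674,171), the disc at (71,154) has only a pinhole, the ring at (545,85) is orange, and the spacer tube is at (710,335). The two cameras agree to about 1–2 mm. Now I'll pick up the spacer.

```bash
cat >> h.py <<'E'
R=np.array([[0,-1,0],[0,0,1],[-1,0,0]],float)
SP=np.array([.4823,-.2455]); WA=np.array([.6080,-.2291]); SE=np.array([.5405,.0235])
def P(xy,z): return [float(xy[0]),float(xy[1]),z]
def st(m=''):
    s=bot.get_state(); print(m,'t',round(s['t'],2),'p',np.round(s['eef_pos'],4),'f',np.round(s['ft_force'],1),'w',round(s['width'],4))
E
python3 - <<'E'
from h import *
for p in (P(SP,.15),P(SP,.004),P(WA,.003),P(SE,.2),P(SE,.05)):
    q=bot.ik(p,R); print(None if q is None else np.round(q,0))
bot.move_pose(P(SP,.12),R); st('above')
print('guard',bot.movel(P(SP,.005),velocity=.12,guard=8)); st('down')
bot.command_gripper(.03); st('grip')
bot.movel(P(SP,.16),velocity=.15); st('up')
a,_=snap('scene','s1'); b,_=snap('wrist','w1')
save(np.hstack([cv2.resize(a[60:360,60:360],(400,400)),cv2.resize(b,(400,300))[:, :] if 0 else cv2.copyMakeBorder(cv2.resize(b,(400,300)),0,100,0,0,0)]),'v1')
E
```

```text
[-32.  21.  66. 104. -21.  68. 130.]
[-22.  32.  54. 111. -32.  53. 138.]
[-10.  38.  36.  93. -25.  57. 124.]
[-35.   9.  31. 100.  -5.  72.  87.]
[-32.  20.  29. 109. -11.  55.  92.]
above t 3.2 p [ 0.4827 -0.2449  0.1199] f [-0.3  0.1  0.1] w 0.087
guard False
down t 4.31 p [ 0.4828 -0.2458  0.0056] f [ 0.2 -0.6  0.3] w 0.0873
grip t 5.09 p [ 0.4823 -0.2455  0.005 ] f [-0.6  1.  -0.3] w 0.0447
up t 6.28 p [ 0.4819 -0.2452  0.1592] f [-0.4  0.6 -0.9] w 0.0444
```

View pics/v1.png

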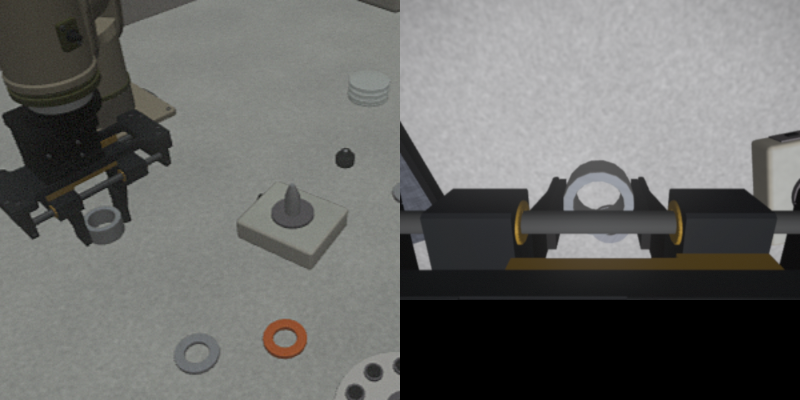

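The spacer is held at left pane (103,224) but seems to sit slightly forward in the jaws. I'll measure its in-hand position from depth.

```bash
python3 - <<'E'
from h import *
for f in('s1','w1'):
    im,w=cloud(f); p=w.reshape(-1,3)
    m=(abs(p[:,0]-.482)<.05)&(abs(p[:,1]+.2455)<.035)&(p[:,2]>.12)&(p[:,2]<.25)
    q=p[m]; c=im.reshape(-1,3)[m].astype(int)
    for lo in np.arange(.14,.2,.004):
        k=(q[:,2]>lo)&(q[:,2]<=lo+.004)&(c.mean(1)>60)
        if k.sum()>3: print(f,round(lo,3),k.sum(),q[k].min(0).round(4),q[k].max(0).round(4))
E
```

```text
s1 0.152 19 [ 0.4636 -0.265   0.1528] [ 0.5035 -0.2312  0.1559]
s1 0.156 65 [ 0.4646 -0.2761  0.156 ] [ 0.5052 -0.2224  0.1599]
s1 0.16 79 [ 0.4632 -0.2766  0.16  ] [ 0.505  -0.2248  0.1639]
s1 0.164 84 [ 0.4636 -0.2762  0.1641] [ 0.5062 -0.2289  0.1679]
s1 0.168 91 [ 0.4634 -0.2764  0.168 ] [ 0.5043 -0.2264  0.172 ]
s1 0.172 81 [ 0.464  -0.2765  0.1721] [ 0.5056 -0.2241  0.176 ]
s1 0.176 233 [ 0.4596 -0.2764  0.176 ] [ 0.5046 -0.2225  0.18  ]
s1 0.18 5 [ 0.4653 -0.2773  0.1801] [ 0.4903 -0.2224  0.1828]
s1 0.188 4 [ 0.4705 -0.279   0.1898] [ 0.4762 -0.2222  0.1917]
w1 0.152 66 [ 0.4598 -0.2629  0.1543] [ 0.4986 -0.2285  0.156 ]
w1 0.156 420 [ 0.4593 -0.277   0.156 ] [ 0.498  -0.2145  0.16  ]
w1 0.16 408 [ 0.4591 -0.2768  0.16  ] [ 0.4956 -0.2145  0.164 ]
w1 0.164 334 [ 0.4593 -0.2767  0.164 ] [ 0.4931 -0.2147  0.168 ]
w1 0.168 340 [ 0.4592 -0.2768  0.168 ] [ 0.4911 -0.2146  0.172 ]
w1 0.172 355 [ 0.4593 -0.2769  0.172 ] [ 0.4885 -0.2145  0.176 ]
w1 0.176 2270 [ 0.4594 -0.2767  0.176 ] [ 0.5051 -0.2147  0.18  ]
w1 0.18 15 [ 0.4676 -0.2769  0.18  ] [ 0.471  -0.2143  0.1838]
w1 0.184 20 [ 0.4701 -0.2784  0.1842] [ 0.4714 -0.2128  0.1879]
w1 0.188 14 [ 0.4704 -0.2786  0.1885] [ 0.4711 -0.2126  0.1917]
w1 0.192 23 [ 0.4701 -0.2801  0.192 ] [ 0.4911 -0.2112  0.196 ]
w1 0.196 26 [ 0.4702 -0.2805  0.1965] [ 0.4914 -0.2106  0.1999]
```

In hand the spacer is centred (x≈0.482, y≈-0.2455), level, with its underside about 5 mm below the TCP. Now to place it.

```bash
python3 - <<'E'
from h import *
bot.move_pose(P(SE,.18),R); st('above')
bot.sleep(.2)
print(bot.movel(P(SE,.065),velocity=.08,guard=10)); st('near')
z=bot.get_state()['eef_pos'][2]
if z<.07:
    print(bot.movel(P(SE,.046),velocity=.03,guard=10)); st('seat')
    z=bot.get_state()['eef_pos'][2]
    if z<.054:
        bot.command_gripper(.065); st('open')
        bot.movel(P(SE,.18),velocity=.15)
        bot.move_pose(P(WA,.10),R); st('over washer')
        b,_=snap('top','t2'); a,_=snap('scene','s2')
        save(np.hstack([cv2.resize(b[170:300,200:460],(400,200)) ,cv2.resize(a[160:360,130:330],(400,200)) if 0 else cv2.resize(a[170:270,200:400],(400,200))]),'v2')
        im,w=cloud('t2'); p=w[206:258,251:303].reshape(-1,3)
        r=p[(p[:,2]>.066)&(p[:,2]<.073)&(np.hypot(*(p[:,:2]-SE).T)>.0135)]
        print(len(r),cv2.minEnclosingCircle(r[:,:2].astype(np.float32)),np.median(r[:,2]))
E
```

```text
above t 7.44 p [0.5403 0.0217 0.18  ] f [ 0.5  0.8 -1.3] w 0.0447
False
near t 9.23 p [0.5408 0.0236 0.0654] f [-0.1 -0.2 -0. ] w 0.0445
True
seat t 9.76 p [0.5406 0.0236 0.0495] f [-0.4 -0.2  4.8] w 0.0444
open t 10.44 p [0.5402 0.0237 0.0494] f [ 0.1  0.  -0.1] w 0.065
over washer t 12.52 p [ 0.6085 -0.2276  0.1   ] f [-0.1  0.5  0.4] w 0.065
274 ((0.5408473014831543, 0.022901978343725204), 0.02281787432730198) 0.0682233751352393
```

View pics/v2.png

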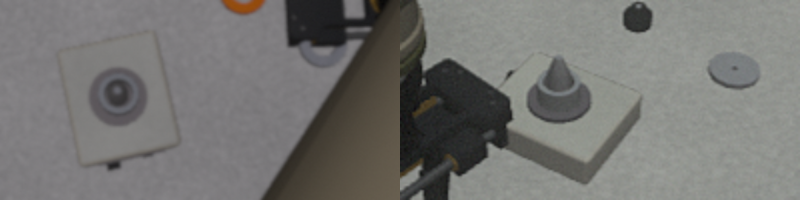

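The spacer is seated on the spindle at left pane (117,94), its top at 0.068–0.069 m and its centre within 1 mm of the axis. Next is the washer.

```bash
python3 - <<'E'
from h import *
bot.command_gripper(.087)
print(bot.movel(P(WA,.0025),velocity=.08,guard=8)); st('down')
bot.command_gripper(.045); st('grip')
bot.movel(P(WA,.16),velocity=.15); bot.sleep(.3); st('up')
a,_=snap('scene','s3'); b,_=snap('wrist','w3')
save(np.hstack([cv2.resize(a[200:400,100:300],(400,400)),cv2.copyMakeBorder(cv2.resize(b,(400,300)),0,100,0,0,0)]),'v3')
for f in('s3','w3'):
    im,w=cloud(f); p=w.reshape(-1,3)
    q=p[(np.hypot(*(p[:,:2]-WA).T)<.05)&(p[:,2]>.145)&(p[:,2]<.175)&(abs(p[:,1]-WA[1])<.026)]
    for lo in np.arange(.145,.175,.003):
        k=(q[:,2]>lo)&(q[:,2]<=lo+.003)
        if k.sum()>3: print(f,round(lo,3),k.sum(),q[k].min(0).round(4),q[k].max(0).round(4))
E
```

```text
False
down t 14.69 p [ 0.6084 -0.2293  0.0031] f [-0.3  0.3 -0.4] w 0.0868
grip t 15.32 p [ 0.608  -0.2291  0.0026] f [0.3 1.2 1.5] w 0.0582
up t 16.82 p [ 0.6078 -0.2291  0.1596] f [-0.4  0.3 -0.9] w 0.0581
s3 0.154 4 [ 0.5897 -0.2409  0.1565] [ 0.6328 -0.2133  0.157 ]
s3 0.157 40 [ 0.5903 -0.2538  0.1571] [ 0.6371 -0.2102  0.16  ]
s3 0.16 73 [ 0.5899 -0.2549  0.16  ] [ 0.6375 -0.2052  0.1629]
s3 0.163 538 [ 0.5784 -0.2548  0.163 ] [ 0.6371 -0.2033  0.166 ]
s3 0.166 51 [ 0.5817 -0.2541  0.166 ] [ 0.6356 -0.2079  0.1673]
w3 0.157 88 [ 0.5787 -0.2544  0.1576] [ 0.6231 -0.2054  0.16  ]
w3 0.16 322 [ 0.5782 -0.255   0.16  ] [ 0.622  -0.2033  0.163 ]
w3 0.163 4499 [ 0.5781 -0.2551  0.163 ] [ 0.6201 -0.2031  0.166 ]
w3 0.166 315 [ 0.5782 -0.255   0.166 ] [ 0.6186 -0.2034  0.1676]
```

View pics/v3.png

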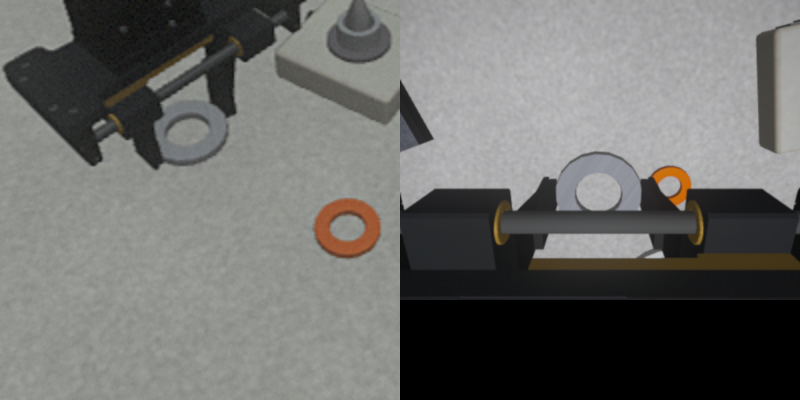

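The washer is held level and centred (left pane (192,130)), and the large bore is visible. Placing it now.

```bash
python3 - <<'E'
from h import *
bot.move_pose(P(SE,.18),R); bot.sleep(.2)
print(bot.movel(P(SE,.085),velocity=.08,guard=10)); st('near')
if bot.get_state()['eef_pos'][2]<.09:
    print(bot.movel(P(SE,.066),velocity=.03,guard=10)); st('seat')
    if bot.get_state()['eef_pos'][2]<.076:
        bot.command_gripper(.078); st('open')
        bot.movel(P(SE,.18),velocity=.15)
        bot.move_pose([.5,-.28,.25],R); st('clear')
        b,_=snap('top','t4'); a,_=snap('scene','s4')
        save(np.hstack([cv2.resize(b[180:290,220:330],(400,400)),cv2.resize(a[170:270,230:330],(400,400))]),'v4')
        im,w=cloud('t4'); p=w[200:264,245:309].reshape(-1,3)
        for lo,hi in((.071,.082),(.066,.071)):
            r=p[(p[:,2]>lo)&(p[:,2]<hi)&(np.hypot(*(p[:,:2]-SE).T)>.0135)]
            if len(r): print(len(r),cv2.minEnclosingCircle(r[:,:2].astype(np.float32)),np.percentile(r[:,2],[5,50,95]))
E
```

```text
False
near t 19.48 p [0.5408 0.0235 0.0855] f [ 0.1 -0.5 -1.3] w 0.0578
True
seat t 19.98 p [0.5406 0.0237 0.0709] f [ 0.9 -0.4  2.2] w 0.0576
open t 20.65 p [0.5402 0.0237 0.071 ] f [ 0.5  0.6 -0.1] w 0.0778
clear t 22.73 p [ 0.5007 -0.2785  0.2494] f [ 0.7  0.4 -0.9] w 0.078
698 ((0.5409516096115112, 0.022995557636022568), 0.03001317009329796) [0.07418499 0.0762871  0.07820876]
7 ((0.5534685850143433, 0.02534400299191475), 0.009686659090220928) [0.06692091 0.06974826 0.07069891]
```

View pics/v4.png

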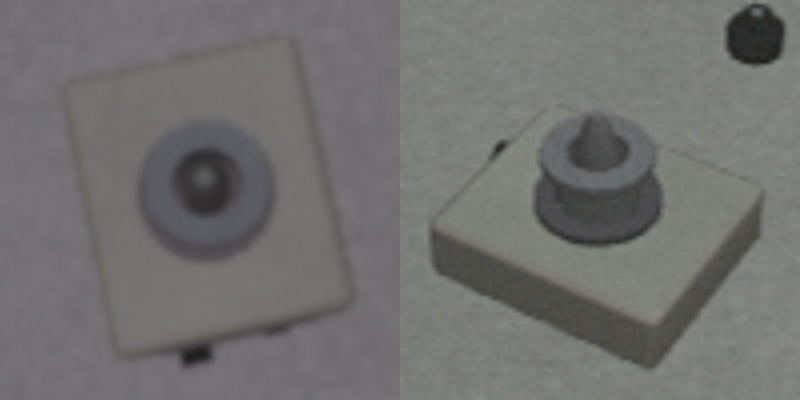

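The washer lies flat on the spacer around the spindle at left pane (206,190). Its top reads 0.0763 m against 0.077 expected (the bench itself reads -0.0007), it is centred within 1 mm, and the gripper is clear.

```bash
python3 -c "
from h import *
bot.sleep(.3); print(bot.sign_off()); st()"
```

```text
the job is handed in; nothing more can be done
None
the job is handed in; nothing more can be done
```

The job is done and handed in: the spacer sleeve is down on the spindle seat, and the large-bored grey washer lies on top of it around the spindle. I left the orange ring, the small-holed disc and the retaining knob alone. The robot's clock read about 23 s at the end, against the 58 s limit.

| Check | Measured | Expected |
|---|---|---|
| Spacer top height | 0.068 m | 0.069 m |
| Washer top height | 0.0763 m | 0.077 m |
| Washer centre from spindle axis | within 1 mm | 4 mm of play each way |

- **Height readings:** the top camera reads the bench itself 0.7 mm low, which accounts for most of the differences in height.
- **Grip width:** the gripper showed about 1.5–2 mm less than the true diameter on both parts. The depth images showed both parts held centred and level.
- **Contact and clearance:** both descents stopped on light contact at the expected height, and the arm was clear of everything at hand-in.

No check failed.

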